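# Start the denture bath and hold its timer at the third click

## Robot

A 6-joint arm with a two-finger parallel gripper is mounted at the origin on the work surface. World frame = base frame: x ahead of the robot, y to its left, z up, the work surface at z = 0. Lengths are in m, angles in rad, forces in N, time in s.
With the tool pointing down it reaches from about 0.35 to 0.975 m from the base axis. Payload 7.1 kg.
Tool frame: the origin (TCP) lies midway between the tips of the shut fingers; the grasp point (between the pads) lies 19 mm behind it; z points along the fingers, y is the line along which they close (so a half turn about z gives the same grasp; the last joint's range is limited). The gripper opens to 88 mm and grips with 3 to 60 N. Pads are 20 mm wide; open, the fingers measure 115 mm over their backs; the gripper's body (75 mm by 178 mm) begins 61 mm behind the grasp point.
Start: joints at [-1.16, 0.423, 1.63, -0, 1.089, -0.019], TCP at [0.26, -0.568, 0.223] pointing down, gripper open.
Joint ranges: [-3, 3], [-0.9, 2.11], [0.09, 2.58], [-1.31, 4.45], [0.11, 2.69], [-2.54, 2.54]. Speed limits (rad/s): [2.39, 2.39, 3.01, 3.14, 3.14, 3.14].

## Interface

Orientations are given as a unit quaternion [x, y, z, w].
In Python, from cell import r gives the robot as it stands.
- The arm moves only by the tool step_arm, never from a script. Its arguments are lists of equal length, an entry for each row: "gripper": the opening, from 0 (shut) to 1 (fully open); "linear": the shift along the tool's x, y, z in mm, a list of three; "yaw": the turn about the tool's z in degrees. A call has 1 to 20 rows; each row is the pose to reach, as a shift and turn from the pose commanded when the call began, along the tool's axes at that moment; what a row does not reach only later rows make up. A row lasts 1/12 s, in which the tool goes at most 41.7 mm and 7.16 degrees, less where a joint would pass 70% of its speed; a pose out of reach is approached as far as the arm can. A call with a gripper value outside its range is refused whole. The fingers move at their own pace and stop on an object; "newtons" is the grip in N (left out, the last holds). Time passes only in rows, so rows that repeat a pose let the fingers close. It gives the time, the measured TCP pose, the force, the opening and the grip force at its end, in the units of the state.
- r.read_state(): the state, without advancing time (a new reading comes with each control period).
- r.camera(name): name is "side" or "top"; returns (picture, depth): 400x640x3 uint8, red, green, blue; 400x640 float32, m along the optical axis (not along the pixel's ray), 0 where there is no reading.
- r.camera_params(name): a dict with "fx", "fy", "cx", "cy" (pixels), "k1" (the pictures are not rectified: a ray, as slopes to the right and down, at radius r is drawn at 1 + k1 r^2 times it, then the intrinsics apply), "T" (4x4, takes a point from camera to world coordinates). Camera axes: x right, y up, looking along -z (the intrinsics and any distortion apply to the point x, -y, -z); pixel columns grow to the right and rows downward; lengths in m; the calibration is good to about 2 mm. A picture is of the moment at which its call begins. camera_params takes no time and is no camera call.
- r.finish_job(): hands the job in; it is judged then, once.
The state is a dict: "clock": time; "qpos": joint angles; "joint_velocities": joint speeds; "joint_efforts": joint torques, N m; "eef_pos": TCP position; "ee_rot": TCP orientation; "force": force on the tool from outside, world axes, zero at the start; "wrist_torque": the same for the moment, N m; "opening": finger opening in m; "grip_force": force on a finger pad.
Only numpy, scipy, OpenCV 4.12 (cv2) and the standard library are available. Lean on these libraries where they do the work, as an engineer would, in place of code of your own. Each camera call takes 0.05 s, during which the arm holds its last target. There are 200 camera calls.

## Task

Set the denture bath to the marked programme: throw its upright lever out of the middle notch into the outer notch that has the pointed cone beside it. Then turn the spring-return timer dial clockwise by its wing, past the first and second clicks to the third click (three pips), not on to the stop, and finish while still holding it there with the fingers, because the bath pulses only while the dial is held and it springs back if let go. Leave the cup, tumbler, brush and tablet tube where they are.

Things in the scene. Friction and masses are not known exactly. Their poses are not given: they have to be found in the camera images.
- bath: Denture bath: fixed white box, 250 x 320 mm, on the shelf (top at world z = 0.015). Origin on its underside at shelf level; own x points away from the robot, own y left. Flat control deck 70 mm high, x -80 to 60 mm; dial on it at (0, 85) mm, lever at (0, -80) mm. Tank lid at x 70 to 160 mm rises 16 mm above the deck. Its place and yaw vary.
- dial_hub (a point): Point on the timer dial's upright axis, 31 mm above the deck (half-way up its wing). The grey dial is 68 mm across and 16 mm high, with an upright straight wing on top. One, two and three small dark pips on the deck, 66 mm from the axis, mark the three clicks.
- wing_press (a point): Point in the wing 45 mm out from the axis, 31 mm above the deck; moves with it. Wing: upright grey bar 10 mm thick, 16 to 46 mm above the deck, from 10 mm behind the axis to 58 mm out. Its direction in the bath's frame is 3.3 rad (counter-clockwise from bath x) less the joint value: at rest towards the robot. Press its flank near here or pinch it from above.
- wing: The wing itself; origin on the dial axis 16 mm above the deck, x along the wing outwards, z up.
- timer (a joint): Timer dial angle, rad: 0 at rest, grows clockwise seen from above. Clicks at 0.4, 0.8 and 1.2 (the third, wanted); stop at 1.6. A spring turns it back to 0: about 0.07 N m at rest, 0.17 N m at the third click, clicks adding or taking up to 0.05 N m (2 to 5 N at 45 mm).
- lever_knob (a point): Centre of the lever's black ball knob, 24 mm across, on a 10 mm stem; 75 mm from the pivot, which lies 5 mm below the deck. The lever is upright in its middle notch and swings left and right along bath y. A notched steel plate up to 50 mm above the deck stands 20 to 24 mm to the far side (bath +x) of the stem.
- lever (a joint): Lever angle, rad: 0 upright in the middle notch, positive leaning to the bath's +y (left). The outer notches are at +0.5 and -0.5, stops at +0.6 and -0.6. It clicks: past 0.25 it falls into the outer notch and stays; about 2 N at the knob moves it.
- cone: Pointed steel cone, 18 mm across and 28 mm high, fixed on the deck at bath x = 40 mm and y = -44 mm (left notch is marked) or y = -116 mm (right notch is marked). A flat stud of the same width, 4 mm high, sits at the other place. Origin at its foot.
- denture_cup: Loose white denture cup with clear lid, 94 mm across, 84 mm high, standing to the left of the bath; bystander. Origin at its foot.
- tumbler: Loose stainless tumbler, 72 mm across, 100 mm high, to the right of the bath; bystander. Origin at its foot.
- brush: Loose blue denture brush, 160 mm long, 22 mm high, lying in front of the bath (robot side); bystander. Origin at its underside.
- tube: Loose aluminium tablet tube with a flip cap, 31 mm across, 102 mm high, standing to the right of the bath; bystander. Origin at its foot.

How it is judged:
On the way, in this order (a step that is already met when the one before it is completed fails the run):
1. the lever sits in the notch marked by the cone while the dial is still at rest (value of joint timer below 0.2 rad and ((y of cone in the frame of bath above -0.08 m and value of joint lever between 0.38 and 0.62 rad) or (y of cone in the frame of bath below -0.08 m and value of joint lever between -0.62 and -0.38 rad))), for 0.3 s.
2. the dial is held at the third click by the fingers (value of joint timer between 1.08 and 1.32 rad and contact force between the fingers and wing above 0.8 N), for 0.5 s.
At the end, for the whole second after the job is handed in: The timer dial stands at its third click (1.2 rad, 0.12 either way), still, held there by the fingers (over 0.8 N between fingers and wing), and the lever sits in the outer notch beside the cone (0.5 rad to that side, 0.12 either way) (all of step 2 and velocity of joint timer between -0.1 and 0.1 rad/s and ((y of cone in the frame of bath above -0.08 m and value of joint lever between 0.38 and 0.62 rad) or (y of cone in the frame of bath below -0.08 m and value of joint lever between -0.62 and -0.38 rad))); the arm keeps its last pose, push and grip.
It fails at once if a bystander is moved more than 30 mm or tipped (distance of any of denture_cup, tumbler, brush, tube from where it was at the start of the episode above 0.03 m or angle between any of denture_cup, tumbler, tube's own z axis and vertical above 0.4 rad).
It fails at once if the dial is driven on to its stop (value of joint timer above 1.52 rad).
It also fails if it takes over 48 s, if anything falls off the work surface, if the arm or the gripper's body presses on something with over 40 N, if the wrist force passes 120 N, or if a joint passes its speed limit or range.

## Working session

There is one attempt and no reset: what is moved stays moved. The work goes in short steps, Python scripts to look and compute and a tool call to move; the robot and the scene stay as the last step left them, time stands still between calls to the robot, and variables do not carry over. Pictures are saved under pics/ and viewed, at most 10 in all, crops included, and the job is handed in when it is done.

Besides the shell and the picture viewer there is one more tool, called after "Request:" by a JSON object that holds its "op" and its "data". step_arm: Moves the arm, as the interface text tells. Its arguments: {"type":"object","properties":{"gripper":{"type":"array"},"linear":{"type":"array"},"yaw":{"type":"array"},"newtons":{"type":"number"}},"required":["gripper","linear","yaw"]}

```bash
mkdir -p pics; ls
python3 - <<'E'
from cell import r
import cv2,numpy as np
s=r.read_state();print(s['clock'],s['eef_pos'],s['ee_rot'],s['opening'])
for n in('top','side'):
    p,d=r.camera(n);cv2.imwrite(f'pics/{n}0.png',p[:,:,::-1]);np.save(f'pics/{n}0.npy',d)
    c=r.camera_params(n);print(n,{k:np.round(v,4).tolist() for k,v in c.items()})
E
```

```text
pics
0.0 [ 0.26021994 -0.56764403  0.22192098] [ 9.76998690e-01  2.13243954e-01 -1.47353964e-04 -7.44686862e-04] 0.08779330658741981
top {'fx': 372.4669, 'fy': 372.4669, 'cx': 318.7364, 'cy': 197.8328, 'k1': -0.0797, 'T': [[0.0229, 0.9884, -0.1498, 0.4585], [-0.9994, 0.0263, 0.0212, 0.0424], [0.0249, 0.1493, 0.9885, 0.8708], [0.0, 0.0, 0.0, 1.0]]}
side {'fx': 510.7433, 'fy': 510.7433, 'cx': 311.2463, 'cy': 196.3649, 'k1': -0.1614, 'T': [[-0.9886, 0.1206, -0.0901, 0.4738], [-0.1498, -0.7286, 0.6684, 0.8406], [0.015, 0.6742, 0.7384, 1.0485], [0.0, 0.0, 0.0, 1.0]]}
```

View pics/top0.png

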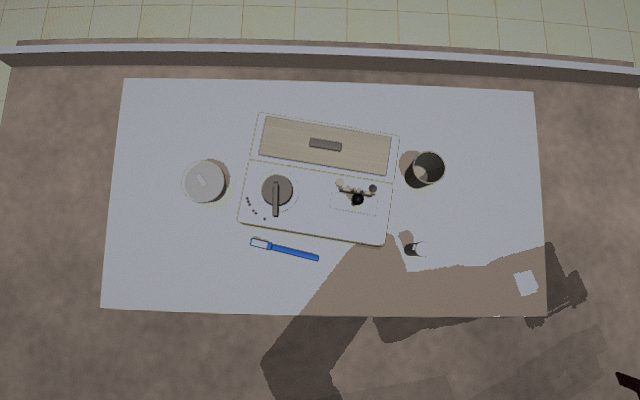

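View pics/side0.png

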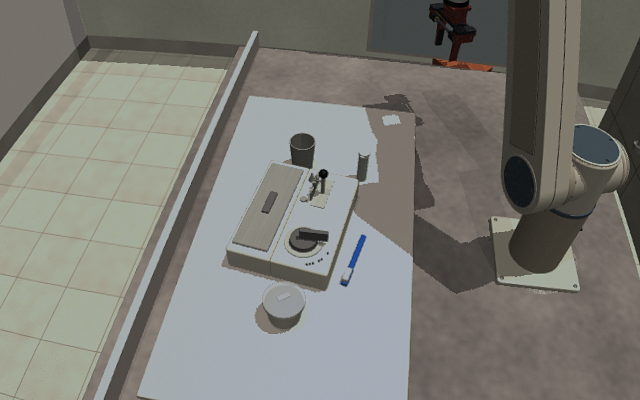

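The top view shows the bath with the dial at about (277,190), its wing pointing down to (276,214), and the knob at (358,199). There are candidate markers at (340,182) and (373,188). The side view shows the knob at (323,174). I'll zoom in to tell the cone from the stud and fit the bath's pose.

```bash
cat > h.py <<'E'
from cell import r
import cv2,numpy as np
def ray(n,u,v):
    c=r.camera_params(n);K=np.array([[c['fx'],0,c['cx']],[0,c['fy'],c['cy']],[0,0,1]])
    x,y=cv2.undistortPoints(np.array([[[u,v]]],float),K,np.array([c['k1'],0,0,0.]))[0,0]
    T=np.array(c['T']);return T[:3,3],T[:3,:3]@np.array([x,-y,-1.])
def onz(n,u,v,z):
    o,d=ray(n,u,v);return o+d*(z-o[2])/d[2]
def tri(u,v,u2,v2):
    a,d=ray('top',u,v);b,e=ray('side',u2,v2)
    t=np.linalg.lstsq(np.c_[d,-e],b-a,rcond=None)[0]
    p,q=a+d*t[0],b+e*t[1];return (p+q)/2,np.linalg.norm(p-q)
E
python3 - <<'E'
from h import *
t=cv2.imread('pics/top0.png');s=cv2.imread('pics/side0.png')
a=cv2.resize(t[150:230,235:395],None,fx=5,fy=5,interpolation=cv2.INTER_CUBIC)[:,:800]
cv2.imwrite('pics/tz.png',a)
b=cv2.resize(s[155:275,270:370],None,fx=5,fy=5,interpolation=cv2.INTER_CUBIC)
cv2.imwrite('pics/sz.png',b)
print('knob',tri(358,199,323,174))
for p in [(249,160),(398,176),(386,244),(238,222)]: print(p,onz('top',*p,0.085))
for p in [(277,190)]: print('dial',onz('top',*p,0.101))
E
```

```text
knob (array([ 0.56638734, -0.04995842,  0.15215477]), np.float64(0.0015087879158440396))
(249, 160) [0.65639385 0.17835227 0.085     ]
(398, 176) [ 0.63016625 -0.14572922  0.085     ]
(386, 244) [ 0.4827647  -0.11888093  0.085     ]
(238, 222) [0.52147545 0.1947027  0.085     ]
dial [0.58942089 0.11357622 0.101     ]
```

View pics/tz.png

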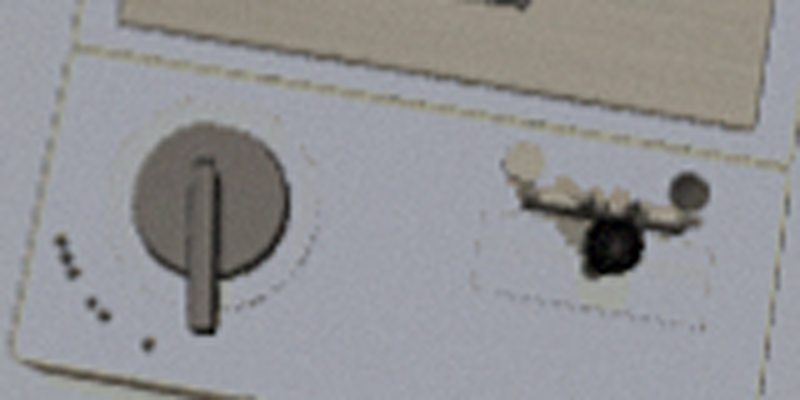

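View pics/sz.png

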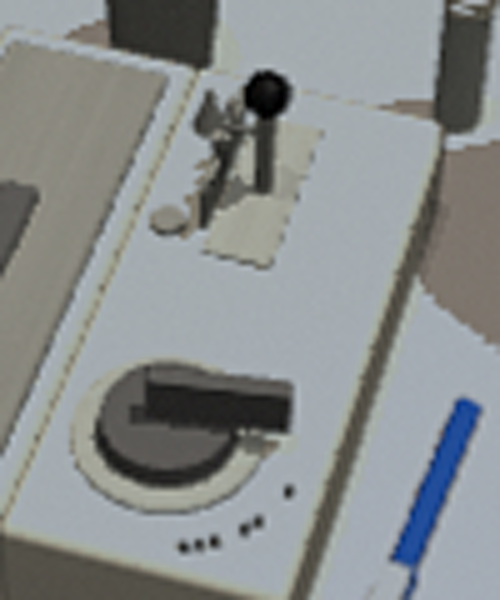

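The right-hand marker, at crop (208,115) in the side view, is pointed. The left one at (170,220) is a flat disc, the stud. So the lever goes right, to -0.5. The bath yaw is about -0.135, the knob is at about (0.567,-0.050) and the dial at (0.589,0.113). I'll move to the left of the knob, at height, with the fingers shut.

Request:
{"op": "step_arm", "data": {"gripper": [0,0,0,0,0,0,0,0,0,0,0,0,0,0,0,0,0,0,0,0], "linear": [[26,-19,0],[52,-38,0],[77,-57,0],[103,-75,0],[129,-94,0],[155,-113,0],[181,-132,0],[206,-151,0],[232,-170,0],[258,-188,0],[284,-207,0],[310,-226,0],[335,-245,0],[361,-264,0],[387,-283,0],[413,-302,0],[439,-320,0],[464,-339,0],[490,-358,0],[516,-377,0]], "yaw": [-7,-14,-21,-28,-35,-42,-49,-56,-63,-70,-77,-84,-91,-98,-105,-112,-119,-126,-133,-140], "newtons": 15}}

```text
clock: 1.77
eef_pos: [0.5727, -0.0088, 0.2224]
ee_rot: [0.131, 0.991, -0.0, -0.0]
force: [0.7, 0.0, -0.6]
opening: 0.0005
grip_force: 0.0
```

```bash
cat > g.py <<'E'
from h import *
def goto(x,y,z,phi):
    s=r.read_state();p=np.array(s['eef_pos'])
    from scipy.spatial.transform import Rotation as R
    M=R.from_quat(s['ee_rot']).as_matrix()
    f=np.arctan2(M[1,0],M[0,0])
    print('t',s['clock'],'pos',p.round(4),'phi',f.round(3),'F',np.round(s['force'],1),'op',s['opening'],'grip',s['grip_force'],'q',np.round(s['qpos'],2))
    print('lin',(M.T@(np.array([x,y,z])-p)*1000).round(1),'yaw',np.degrees(-(phi-f+np.pi)%(2*np.pi)-np.pi).round(1))
E
python3 - <<'E'
from g import *
goto(.572,-.010,.140,3.007)
E
```

```text
t 1.7667 pos [ 0.5727 -0.0088  0.2224] phi 2.879 F [ 0.7  0.  -0.6] op 0.00045806754149452873 grip 0.0 q [-0.04  0.35  1.75 -0.    1.05 -1.34]
lin [ 0.3 -1.3 82.4] yaw -7.3
```

Request:
{"op": "step_arm", "data": {"gripper": [0,0,0,0,0,0,0,0,0,0,0,0,0,0,0,0], "linear": [[0,-1,25],[0,-1,50],[0,-1,75],[0,-1,82],[0,-1,82],[-1,-9,82],[-2,-15,82],[-3,-20,82],[-3,-25,82],[-4,-30,82],[-5,-35,82],[-5,-40,82],[-6,-44,82],[-6,-49,82],[-6,-49,82],[-6,-49,82]], "yaw": [-3,-5,-7,-7,-7,-7,-7,-7,-7,-7,-7,-7,-7,-7,-7,-7]}}

```text
clock: 3.1
eef_pos: [0.565, -0.0595, 0.1405]
ee_rot: [0.073, 0.997, 0.0, -0.0]
force: [0.9, -0.3, -0.7]
opening: 0.0005
grip_force: 0.0
```

Run:
```python
from g import *
p,d=r.camera('side');cv2.imwrite('pics/s1.png',cv2.resize(p[120:270,240:400,::-1],None,fx=4,fy=4,interpolation=cv2.INTER_CUBIC))
goto(.589-.045,.1136-.001,.225,3.16)
```

```text
t 3.15 pos [ 0.5651 -0.0593  0.1406] phi 2.995 F [ 0.6  0.2 -0.3] op 0.00028582737718756043 grip 0.0 q [-0.13  0.45  1.81  0.    0.88 -1.55]
lin [ 46.  167.  -84.4] yaw -9.4
```

View pics/s1.png

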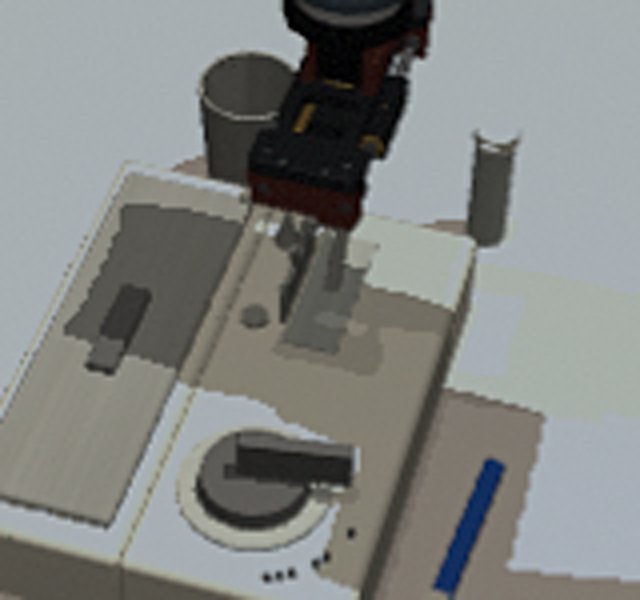

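The lever is hidden behind the gripper. I'll back off, lift and go above the wing with the fingers opening, then check the lever.

Request:
{"op": "step_arm", "data": {"gripper": [0,0,0,0.3,0.7,0.7,0.7,0.7,0.7,0.7,0.7,0.7], "linear": [[0,12,0],[0,16,-30],[0,20,-60],[5,25,-84],[15,60,-84],[25,95,-84],[36,130,-84],[46,167,-84],[46,167,-84],[46,167,-84],[46,167,-84],[46,167,-84]], "yaw": [0,0,0,0,-3,-6,-9,-9,-9,-9,-9,-9]}}

```text
clock: 4.15
eef_pos: [0.5441, 0.1121, 0.2246]
ee_rot: [-0.005, 1.0, -0.0, -0.0]
force: [-0.1, 0.2, -0.4]
opening: 0.057
grip_force: 0.0
```

Run:
```python
from g import *
p,d=r.camera('side');q,d=r.camera('top')
a=cv2.resize(p[130:280,250:390,::-1],(400,428));b=cv2.resize(q[150:250,230:390,::-1],(400,250))
o=np.zeros((428,800,3),np.uint8);o[:,:400]=a;o[:250,400:]=b
cv2.imwrite('pics/c1.png',o)
goto(.589-.045,.1136-.001,.106,3.16)
```

```text
t 4.25 pos [0.5442 0.1116 0.2246] phi -3.132 F [-0.8 -0.1  0.2] op 0.06129236548017011 grip 0.0 q [ 0.18  0.32  1.78 -0.    1.04 -1.4 ]
lin [1.000e-01 1.000e+00 1.186e+02] yaw -0.5
```

View pics/c1.png

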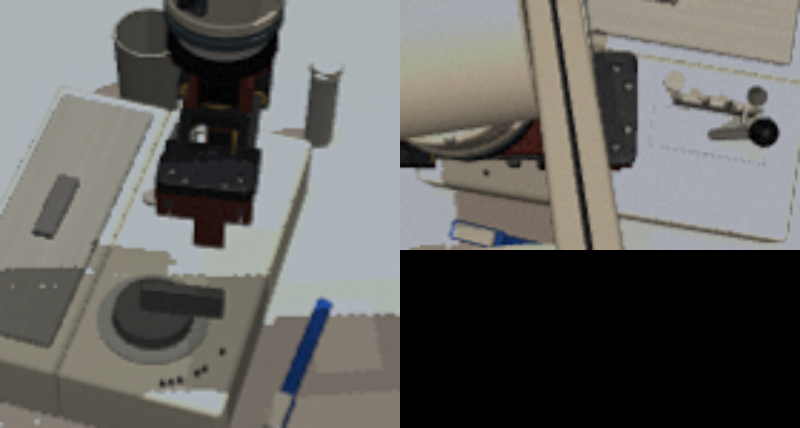

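The lever now leans right, with the knob at top-view pixel (375.6,202.8). I'll check its displacement and then pinch the wing.

Run:
```python
from g import *
k=onz('top',375.6,202.8,.146);d=k[:2]-[.567,-.05];print(k,d, np.arcsin(np.hypot(*d)/.075))
a=onz('top',275.4,216,.131);b=onz('top',276,181.5,.131);print('wing tip,tail',a,b)
```

```text
[ 0.56141394 -0.08580691  0.146     ] [-0.00558606 -0.03580691] 0.5043063430781898
wing tip,tail [0.53174093 0.11191914 0.131     ] [0.60166761 0.1135174  0.131     ]
```

Request:
{"op": "step_arm", "data": {"gripper": [0.7,0.7,0.7,0.7,0.7,0.7,0.3,0.1,0,0,0,0,0,0], "linear": [[0,1,30],[0,1,60],[0,1,90],[0,1,110],[0,1,118],[0,1,118],[0,1,118],[0,1,118],[0,1,118],[0,1,118],[0,1,118],[0,1,118],[0,1,118],[0,1,118]], "yaw": [0,0,0,0,0,0,0,0,0,0,0,0,0,0], "newtons": 15}}

```text
clock: 5.42
eef_pos: [0.5441, 0.1137, 0.1068]
ee_rot: [-0.005, 1.0, 0.0, 0.0]
force: [0.2, -0.3, -0.0]
opening: 0.0117
grip_force: 0.0
```

Lever is at about -0.50, in the marked notch. Next I'll finish the grip and turn the dial clockwise along the arc, holding short at first.

Request:
{"op": "step_arm", "data": {"gripper": [0,0,0,0,0,0,0,0,0,0,0,0,0,0,0,0,0,0], "linear": [[0,0,0],[0,0,0],[0,0,0],[0,5,0],[-1,10,0],[-2,14,0],[-4,19,0],[-6,23,0],[-9,27,0],[-12,31,0],[-15,34,0],[-19,37,0],[-23,40,0],[-25,41,0],[-27,42,0],[-29,43,0],[-29,43,0],[-29,43,0]], "yaw": [0,0,0,6,12,18,24,30,36,42,48,54,60,63,66,68,68,68], "newtons": 20}}

```text
clock: 6.92
eef_pos: [0.5723, 0.1577, 0.1068]
ee_rot: [0.555, 0.832, 0.0, -0.0]
force: [-2.7, 5.7, 3.0]
opening: 0.0097
grip_force: 20.0
```

Run:
```python
from g import *
p,d=r.camera('side');q,d=r.camera('top')
a=cv2.resize(p[190:290,280:380,::-1],(400,400));b=cv2.resize(q[150:250,230:390,::-1],(400,250))
o=np.zeros((400,800,3),np.uint8);o[:,:400]=a;o[:250,400:]=b
cv2.imwrite('pics/c2.png',o)
goto(.59,.1135,.106,1.965)
```

```text
t 7.0167 pos [0.5723 0.1576 0.1068] phi 1.966 F [-1.5  5.4  1.9] op 0.009618040724684225 grip 19.984933733940125 q [ 0.25  0.53  1.77  0.    0.84 -0.15]
lin [-47.6  -0.6   0.8] yaw 0.0
```

View pics/c2.png

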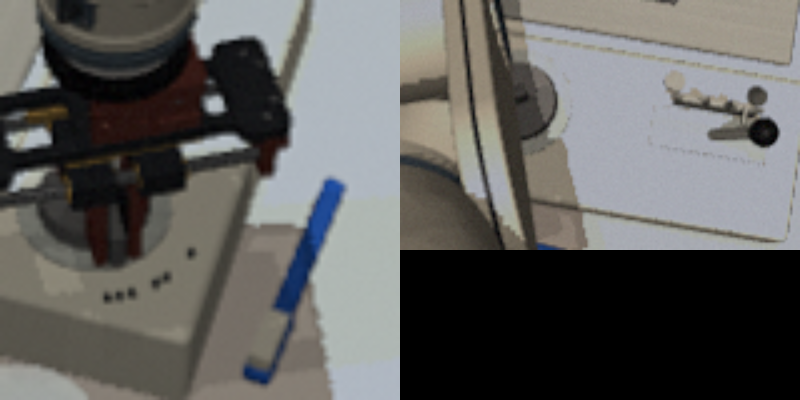

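The fingers hold the wing pointing at the three pips, whose middle is at about (119,296) in the side crop. I'll check that angle by casting a ray and hand in if it agrees.

Run:
```python
from g import *
k=onz('side',280+119/4,190+296/4,.085)
k2=onz('top',235+67/5,150+257/5,.085)
for q in (k,k2):
    v=q[:2]-[.5905,.1135];print(q,np.hypot(*v),'pip angle',np.arctan2(v[1],v[0]))
v=np.array(r.read_state()['eef_pos'])[:2]-[.5905,.1135];print('tcp angle',np.arctan2(v[1],v[0]))
```

```text
[0.56334758 0.17587442 0.085     ] 0.06802809813636798 pip angle 1.9813699695219071
[0.56593442 0.17491027 0.085     ] 0.06614143268080856 pip angle 1.9513233429691088
tcp angle 1.9621679222820407
```

Request:
{"op": "step_arm", "data": {"gripper": [0,0,0,0,0], "linear": [[0,0,0],[0,0,0],[0,0,0],[0,0,0],[0,0,0]], "yaw": [0,0,0,0,0]}}

```text
clock: 7.43
eef_pos: [0.5723, 0.1576, 0.1068]
ee_rot: [0.555, 0.832, 0.0, -0.0]
force: [-2.3, 5.3, 3.4]
opening: 0.0099
grip_force: 20.0
```

The pip angles (1.95 and 1.98) agree with the wing (1.966), and the dial has been held for over 0.5 s. Handing in.

```bash
python3 -c "
from cell import r
print(r.finish_job())"
```

```text
the job is handed in; nothing more can be done
None
```

I handed the job in at about 7.4 s, with the lever in the right-hand notch beside the cone (measured at about -0.50 rad) and the fingers still holding the dial at the third click (about 1.2 rad, 20 N grip); no verdict came back.

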